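Find the rocking tub lid and press it home

ROBOT

A 7-joint arm with a two-finger parallel gripper is mounted at the origin on a cart in front of the work surface, level with it; the furniture and walls round the work are solid. World frame = base frame: x ahead of the robot, y to its left, z up, the work surface at z = 0. Lengths are in m, angles in rad, forces in N, time in s.
With the tool pointing down it reaches from about 0.35 to 0.9 m from the base axis. Payload 19.9 kg.
Tool frame: the origin (TCP) lies midway between the tips of the shut fingers; the grasp point (between the pads) lies 19 mm behind it; z points along the fingers, y is the line along which they close (so a half turn about z gives the same grasp; the last joint's range is limited). The gripper opens to 94 mm and grips with 3 to 60 N. Pads are 16 mm wide; open, the fingers measure 119 mm over their backs; the gripper's body (75 mm by 177 mm) begins 78 mm behind the grasp point.
Start: joints at [1.133, 0.417, -0.01, 1.614, 0.005, 1.111, -0.053], TCP at [0.241, -0.577, 0.205] pointing down, gripper open.
Joint ranges: [-2.81, 2.81], [-0.39, 2.02], [-1.27, 1.25], [0.06, 2.57], [-1.19, 4.33], [0.19, 2], [-2.82, 2.82]. Speed limits (rad/s): [1.89, 1.89, 2.39, 2.39, 3.01, 3.01, 3.01].

INTERFACE

Orientations are given as a unit quaternion [w, x, y, z].
In Python, from plant import robot, vision gives the robot as it stands. The module is installed in compiled form; this text tells all that it offers.
- The arm moves only by the tool send_rows, never from a script. Its argument "targets" is text: rows parted by semicolons, each of 5 numbers parted by spaces: the opening, from 0 (shut) to 1 (fully open), then the shift along the tool's x, y, z in cm, then the turn about the tool's z in degrees. In form: grip tx ty tz twist; .... A call has 1 to 8 rows; each row shifts and turns the commanded pose from where the row before left it, along the tool's axes as they then stand; what a row does not reach is not made up. A row lasts 1/10 s, in which the tool goes at most 50 mm and 8.59 degrees, less where a joint would pass 70% of its speed; a pose out of reach is approached as far as the arm can. A call is refused whole if a number of a shift passes 5 or a number of a turn 8.59, either way. A call with a gripper value outside its range is refused whole. The fingers move at their own pace and stop on an object; "force" is the grip in N (left out, the last holds). Time passes only in rows, so rows that do not move let the fingers close. It gives the time, the measured TCP pose, the force, the opening and the grip force at its end, in the units of the state.
- robot.get_state(): the state, without advancing time (a new reading comes with each control period).
- vision.capture(name): name is "scene" or "top" or "wrist"; returns the picture (400x640x3 uint8, red, green, blue); there is no depth.
- vision.calibration(name): a dict with "K" (3x3 intrinsics, pixels), "xyz" and "rotation" of the camera in the world; the wrist camera has in their place "T_tool_cam" (4x4, takes a point from camera to tool coordinates, whose origin is the TCP and whose axes are the flange's). Camera axes: x right, y down, z forward; pixel columns grow to the right and rows downward; lengths in m; the calibration is good to about 2 mm. A picture is of the moment at which its call begins: read the wrist's pose just before it. calibration takes no time and is no camera call.
- robot.job_done(): hands the job in; it is judged then, once.
The state is a dict: "time_s": time; "q": joint angles; "joint_velocities": joint speeds; "joint_efforts": joint torques, N m; "ee_pos": TCP position; "tool_rot": TCP orientation; "ft_force": force on the tool from outside, world axes, zero at the start; "wrist_torque": the same for the moment, N m; "grip_width": finger opening in m; "finger_force": force on a finger pad.
Only numpy, scipy, OpenCV 4.12 (cv2) and the standard library are available. Lean on these libraries where they do the work, as an engineer would, in place of code of your own. Each camera call takes 0.05 s, during which the arm holds its last target. There are 200 camera calls.

TASK

One of the four red snap lids on the sweet tubs in the wooden caddy is not shut and rocks; they all look alike. With closed fingertips press lightly near the front or back edge of one lid after another until one rocks under the press, then push that lid down firmly at its middle until it is fully home and stays there. Do not force a lid that does not give way, grip or lift nothing, and leave everything else where it stands.

Things in the scene. Friction and masses are not known exactly. Their poses are not given: they have to be found in the camera images.
- caddy: Wooden caddy, 104 x 356 x 45 mm (x, y, z), fixed to the worktop; origin at the centre of its underside, y along its row of four tubs, its front (-x) with four blank brass card holders. Its four white tubs, 86 mm apart, are fixed, up to 3 mm above or below mean height; each carries a red lid.
- lid_a: One of four identical square red snap lids, 80 x 80 mm, top plate 6 mm thick with an 18 mm deep skirt; a small white ring marks its middle. Origin at the centre of its flat top, about 85 mm above the worktop; x to the caddy's back, y along the caddy, z up. Which of the four is loose must be felt. A shut lid yields about 1 mm under 6 N and springs back; do not force it with over 16 N.
- press_a (a joint): How far lid_a has gone down from where it started, in m (0 at the start for every lid; negative: pulled up). The loose lid goes down, level, under 10 to 14 N at its middle, is home at 0.005 and stays there; a shut lid springs back to 0.
- tilt_a (a joint): Rock of lid_a about the caddy's y axis, in rad, 0 when level (positive: back edge down, negative: front edge down). The loose lid tips to about 0.14 (one edge 5 mm down, the other 5 mm up) under 2 N applied 30 mm in front of or behind its middle, and levels itself when let go; a shut lid tilts less than 0.01.
- lid_b: One of four identical square red snap lids, 80 x 80 mm, top plate 6 mm thick with an 18 mm deep skirt; a small white ring marks its middle. Origin at the centre of its flat top, about 85 mm above the worktop; x to the caddy's back, y along the caddy, z up. Which of the four is loose must be felt. A shut lid yields about 1 mm under 6 N and springs back; do not force it with over 16 N.
- press_b (a joint): How far lid_b has gone down from where it started, in m (0 at the start for every lid; negative: pulled up). The loose lid goes down, level, under 10 to 14 N at its middle, is home at 0.005 and stays there; a shut lid springs back to 0.
- tilt_b (a joint): Rock of lid_b about the caddy's y axis, in rad, 0 when level (positive: back edge down, negative: front edge down). The loose lid tips to about 0.14 (one edge 5 mm down, the other 5 mm up) under 2 N applied 30 mm in front of or behind its middle, and levels itself when let go; a shut lid tilts less than 0.01.
- lid_c: One of four identical square red snap lids, 80 x 80 mm, top plate 6 mm thick with an 18 mm deep skirt; a small white ring marks its middle. Origin at the centre of its flat top, about 85 mm above the worktop; x to the caddy's back, y along the caddy, z up. Which of the four is loose must be felt. A shut lid yields about 1 mm under 6 N and springs back; do not force it with over 16 N.
- press_c (a joint): How far lid_c has gone down from where it started, in m (0 at the start for every lid; negative: pulled up). The loose lid goes down, level, under 10 to 14 N at its middle, is home at 0.005 and stays there; a shut lid springs back to 0.
- tilt_c (a joint): Rock of lid_c about the caddy's y axis, in rad, 0 when level (positive: back edge down, negative: front edge down). The loose lid tips to about 0.14 (one edge 5 mm down, the other 5 mm up) under 2 N applied 30 mm in front of or behind its middle, and levels itself when let go; a shut lid tilts less than 0.01.
- lid_d: One of four identical square red snap lids, 80 x 80 mm, top plate 6 mm thick with an 18 mm deep skirt; a small white ring marks its middle. Origin at the centre of its flat top, about 85 mm above the worktop; x to the caddy's back, y along the caddy, z up. Which of the four is loose must be felt. A shut lid yields about 1 mm under 6 N and springs back; do not force it with over 16 N.
- press_d (a joint): How far lid_d has gone down from where it started, in m (0 at the start for every lid; negative: pulled up). The loose lid goes down, level, under 10 to 14 N at its middle, is home at 0.005 and stays there; a shut lid springs back to 0.
- tilt_d (a joint): Rock of lid_d about the caddy's y axis, in rad, 0 when level (positive: back edge down, negative: front edge down). The loose lid tips to about 0.14 (one edge 5 mm down, the other 5 mm up) under 2 N applied 30 mm in front of or behind its middle, and levels itself when let go; a shut lid tilts less than 0.01.
- jar: Sweet jar with red cap, 64 x 64 x 100 mm, loose on the worktop; origin at the centre of its underside. A bystander: leave it alone.
- mint_tin_0: Red mint tin, 60 x 90 x 22 mm, loose on the worktop; origin at the centre of its underside. A bystander: leave it alone.
- scoop: Steel scoop, 46 x 167 x 47 mm, loose on the worktop; origin at the centre of its underside. A bystander: leave it alone.
- lollipop_0: Red lollipop, 27 x 101 x 24 mm, loose on the worktop; origin at the centre of its underside. A bystander: leave it alone.
- pen_a: Black pen, 12 x 145 x 9 mm, loose on the worktop; origin at the centre of its underside. A bystander: leave it alone.
- marker_a: White marker with black cap, 17 x 135 x 16 mm, loose on the worktop; origin at the centre of its underside. A bystander: leave it alone.
Mind the look-alikes: they are no part of the job. Leave any green look-alike of the part that bears lid_a alone.

How it is judged:
By the outcome, as a careful person would: the job done as asked, in the order asked, and still so for the second after the job is handed in, with the robot touching nothing.
It also fails if it takes over 45 s, if anything falls off the work surface, if the arm or the gripper's body presses on something with over 40 N, if the wrist force passes 120 N, or if a joint passes its speed limit or range.

## Working session

There is one attempt and no reset: what is moved stays moved. The work goes in short steps, Python scripts to look and compute and a tool call to move; the robot and the scene stay as the last step left them, time stands still between calls to the robot, and variables do not carry over. Pictures are saved under pics/ and viewed, at most 10 in all, crops included, and the job is handed in when it is done.

Besides the shell and the picture viewer there is one more tool, called as name(argument=value, ...) on one line, values as JSON. send_rows: Moves the arm, as the interface text tells. Its arguments: {"type":"object","properties":{"targets":{"type":"string"},"force":{"type":"number"}},"required":["targets"]}

```bash
mkdir -p pics; python3 - <<'E'
from plant import robot, vision
import cv2
for n in ("scene","top"):
    cv2.imwrite(f"pics/{n}0.png",vision.capture(n)[:,:,::-1]); c=vision.calibration(n); print(n,c)
s=robot.get_state(); print({k:s[k] for k in("time_s","ee_pos","tool_rot","ft_force","grip_width")})
E
```

```text
scene {'K': array([[426.98913986,   0.        , 319.96169872],
       [  0.        , 426.98913986, 198.35096641],
       [  0.        ,   0.        ,   1.        ]]), 'xyz': array([ 0.79979267, -1.00494219,  1.14060081]), 'rotation': array([-0.3625059 ,  0.91939024,  0.14031946, -0.06017899])}
top {'K': array([[443.37093333,   0.        , 319.65613656],
       [  0.        , 443.37093333, 197.45691076],
       [  0.        ,   0.        ,   1.        ]]), 'xyz': array([-0.03413435, -0.18572155,  1.61887032]), 'rotation': array([-0.12848639,  0.7746815 , -0.61057019,  0.10278066])}
{'time_s': 0.1, 'ee_pos': array([ 0.2408073 , -0.57639868,  0.20491867]), 'tool_rot': array([-5.02906241e-04,  9.80485914e-01,  1.96588646e-01, -1.52612549e-04]), 'ft_force': array([ 0.07537537,  0.03692047, -0.68717257]), 'grip_width': 0.09395403047858401}
```

View pics/scene0.png

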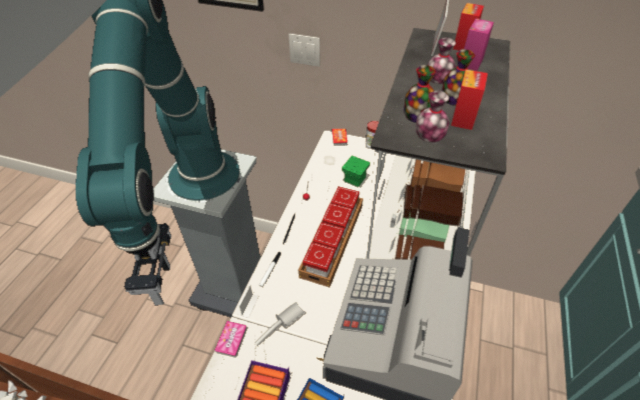

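View pics/top0.png

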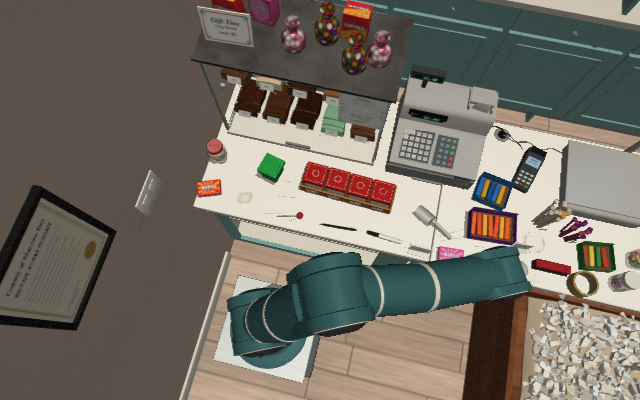

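The scene picture shows the caddy with four red lids at about (319,257) to (346,197). The top picture has it at (314,174) to (383,190). Other candidates in the top picture are the green tub look-alike (270,167), the red mint tin (209,188) and the jar's red cap (214,146). The row of four red lids matches the description. I'll take close crops to check and measure.

```bash
python3 - <<'E'
import cv2,numpy as np
t=cv2.imread("pics/top0.png")[150:220,290:405]; s=cv2.imread("pics/scene0.png")[180:290,290:370]
t=cv2.resize(t,None,fx=6,fy=6,interpolation=cv2.INTER_CUBIC); s=cv2.resize(s,None,fx=5,fy=5,interpolation=cv2.INTER_CUBIC)
cv2.imwrite("pics/topc.png",t);cv2.imwrite("pics/scenec.png",s)
E
```

```text
(no output)
```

View pics/topc.png

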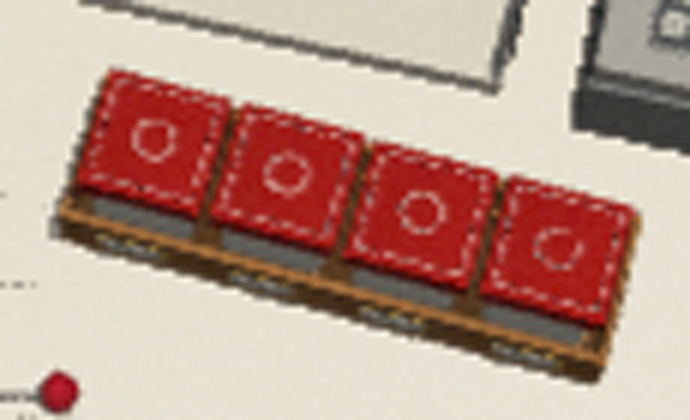

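View pics/scenec.png

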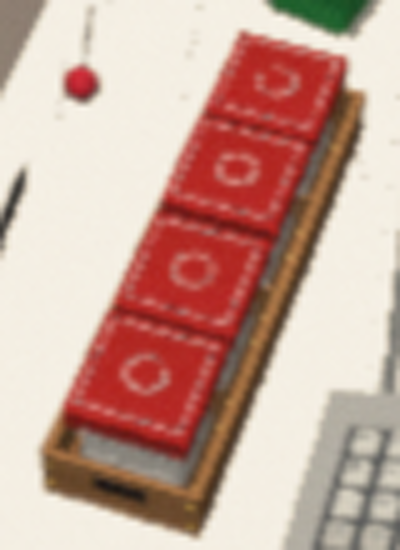

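Both crops show four red lids with white rings. In the top crop the rings are at (154,139), (288,174), (423,212) and (559,248). In the scene crop they are at (277,80), (237,169), (194,270) and (145,374). The brass holders face the robot. I'll triangulate these.

```bash
cat > h.py <<'E'
import numpy as np
from scipy.spatial.transform import Rotation as R
from plant import robot, vision
def rot(q): return R.from_quat(np.roll(q,-1)).as_matrix()
def ray(n,p):
    c=vision.calibration(n); return c["xyz"], rot(c["rotation"])@np.linalg.inv(c["K"])@np.array([p[0],p[1],1.])
def tri(a,b):
    A=np.zeros((3,3));v=np.zeros(3)
    for o,d in(a,b):
        d=d/np.linalg.norm(d);P=np.eye(3)-np.outer(d,d);A+=P;v+=P@o
    return np.linalg.solve(A,v)
def onz(r,z): return r[0]+r[1]*(z-r[0][2])/r[1][2]
E
python3 - <<'E'
from h import *
T=np.array([(154,139),(288,174),(423,212),(559,248)])/6+[290-.4,150-.4]
S=np.array([(277,80),(237,169),(194,270),(145,374)])/5+[290-.4,180-.4]
P=[]
for t,s in zip(T,S):
    a,b=ray("top",t),ray("scene",s); print(tri(a,b).round(4),onz(a,.085).round(4),onz(b,.085).round(4))
    P.append((onz(a,.085)+onz(b,.085))/2)
P=np.array(P);d=P[0]-P[3];print(np.linalg.norm(d[:2])/3, "yaw",np.degrees(np.arctan2(-d[0],d[1])),P.mean(0))
s=robot.get_state();print(rot(s["tool_rot"]).round(3))
E
```

```text
[ 0.5699 -0.0276  0.0842] [ 0.5694 -0.0278  0.085 ] [ 0.5703 -0.0281  0.085 ]
[ 0.5663 -0.1138  0.0852] [ 0.5661 -0.1139  0.085 ] [ 0.5664 -0.1134  0.085 ]
[ 0.5627 -0.2001  0.0816] [ 0.5611 -0.2003  0.085 ] [ 0.5638 -0.2023  0.085 ]
[ 0.5582 -0.2863  0.0833] [ 0.5575 -0.2862  0.085 ] [ 0.5586 -0.2874  0.085 ]
0.08636116987172755 yaw -2.6019940369158627 [ 0.56414266 -0.15743098  0.085     ]
[[ 0.923  0.386 -0.   ]
 [ 0.386 -0.923  0.001]
 [-0.    -0.001 -1.   ]]
```

```bash
python3 - <<'E'
from h import *
print("shelf near corner",tri(ray("top",(405,80)),ray("scene",(376,152))))
print("shelf far corner",tri(ray("top",(193,60)),ray("scene",(415,30))))
for p in((388,168),(392,155),(380,163),(472,186)): print(p,[onz(ray("top",p),z).round(3) for z in(0,.1,.2)])
E
```

```text
shelf near corner [ 0.71077947 -0.26629865  0.5266993 ]
shelf far corner [0.6796341  0.37435783 0.49505017]
(388, 168) [array([ 0.69 , -0.294,  0.   ]), array([ 0.645, -0.287,  0.1  ]), array([ 0.6 , -0.28,  0.2 ])]
(392, 155) [array([ 0.749, -0.299,  0.   ]), array([ 0.701, -0.292,  0.1  ]), array([ 0.652, -0.285,  0.2  ])]
(380, 163) [array([ 0.704, -0.259,  0.   ]), array([ 0.658, -0.254,  0.1  ]), array([ 0.612, -0.25 ,  0.2  ])]
(472, 186) [array([ 0.692, -0.626,  0.   ]), array([ 0.647, -0.599,  0.1  ]), array([ 0.602, -0.572,  0.2  ])]
```

send_rows(targets="0 4 -1.7 0 0;0 4 -1.7 0 0;0 4 -1.7 0 0;0 4 -1.7 0 0;0 4 -1.7 0 0;0 4 -1.7 0 0;0 4 -1.7 0 0;0 4 -1.7 0 0", force=20)

```text
time_s: 0.9
ee_pos: [0.4846, -0.3263, 0.2053]
tool_rot: [-0.0, 0.98, 0.197, -0.0]
ft_force: [0.3, -0.8, -0.3]
grip_width: 0.0336
finger_force: 0.0
```

send_rows(targets="0 0 0 1 6.3;0 0 0 2 6.3;0 0 0 2 6.3;0 0 0 1 6.3;0 0 0 0 0;0 0 0 0 0")

```text
time_s: 1.5
ee_pos: [0.4839, -0.3277, 0.1456]
tool_rot: [-0.0, 1.0, -0.02, -0.0]
ft_force: [-0.0, 0.1, -0.3]
grip_width: 0.0005
finger_force: 0.0
```

```bash
cat >> h.py <<'E'
def to(x,y,z):
    s=robot.get_state();M=rot(s["tool_rot"]);p=s["ee_pos"]
    print("t",s["time_s"],"pos",p.round(4),"yaw",np.degrees(np.arctan2(M[1,0],M[0,0])).round(2),"zax",M[:,2].round(3),"F",s["ft_force"].round(2),"w",round(s["grip_width"],4))
    print("tool cm",(M.T@(np.array([x,y,z])-p)*100).round(2))
E
python3 -c "
from h import *
to(.529,-.2857,.1)"
```

```text
t 1.5 pos [ 0.4839 -0.3277  0.1456] yaw -2.32 zax [-0.  0. -1.] F [-0.05  0.13 -0.25] w 0.0005
tool cm [ 4.34 -4.38  4.56]
```

send_rows(targets="0 2.2 -2.2 1 0;0 2.15 -2.2 2 0;0 0 0 1.5 0;0 0 0 0.3 0;0 0 0 0 0;0 0 0 0 0")

```text
time_s: 2.1
ee_pos: [0.529, -0.2869, 0.0985]
tool_rot: [0.0, 1.0, -0.022, 0.0]
ft_force: [-0.2, 0.1, 0.2]
grip_width: 0.0002
finger_force: 0.0
```

send_rows(targets="0 0 0 0.4 0;0 0 0 0.3 0;0 0 0 0 0;0 0 0 0 0")

```text
time_s: 2.5
ee_pos: [0.5291, -0.2858, 0.0905]
tool_rot: [-0.0, 1.0, -0.022, -0.0]
ft_force: [0.6, 0.5, -0.4]
grip_width: 0.0006
finger_force: 0.0
```

send_rows(targets="0 0 0 0.1 0;0 0 0 0.1 0;0 0 0 0 0")

```text
time_s: 2.8
ee_pos: [0.5291, -0.2857, 0.0883]
tool_rot: [-0.0, 1.0, -0.022, -0.0]
ft_force: [0.3, -0.3, -1.2]
grip_width: 0.0007
finger_force: 0.0
```

Force noise is about 1 N, so I'll go on in small steps.

send_rows(targets="0 0 0 0.1 0;0 0 0 0.05 0;0 0 0 0 0")

```text
time_s: 3.1
ee_pos: [0.5291, -0.2857, 0.0868]
tool_rot: [-0.0, 1.0, -0.022, -0.0]
ft_force: [0.3, 0.0, -0.2]
grip_width: 0.0006
finger_force: 0.0
```

send_rows(targets="0 0 0 0.1 0;0 0 0 0 0;0 0 0 0 0")

```text
time_s: 3.4
ee_pos: [0.5292, -0.2857, 0.0859]
tool_rot: [-0.0, 1.0, -0.022, -0.0]
ft_force: [1.0, -0.3, -0.2]
grip_width: 0.0007
finger_force: 0.0
```

send_rows(targets="0 0 0 0.1 0;0 0 0 0 0;0 0 0 0 0")

```text
time_s: 3.7
ee_pos: [0.5292, -0.2857, 0.0849]
tool_rot: [-0.0, 1.0, -0.022, -0.0]
ft_force: [0.2, 0.4, 0.8]
grip_width: 0.0005
finger_force: 0.1
```

send_rows(targets="0 0 0 0.1 0;0 0 0 0 0;0 0 0 0 0")

```text
time_s: 4.0
ee_pos: [0.5292, -0.2858, 0.0841]
tool_rot: [0.0, 1.0, -0.022, 0.0]
ft_force: [-2.3, 0.8, 4.2]
grip_width: 0.0002
finger_force: 2.0
```

send_rows(targets="0 0 0 0.05 0;0 0 0 0 0;0 0 0 0 0")

```text
time_s: 4.3
ee_pos: [0.5292, -0.2858, 0.0836]
tool_rot: [0.0, 1.0, -0.022, 0.0]
ft_force: [-1.7, 0.9, 5.9]
grip_width: 0.0002
finger_force: 3.1
```

The force climbs steadily to 6 N within 1.4 mm, so this lid is shut. On to the next lid.

send_rows(targets="0 0 0 -1.0 0;0 0 0 -0.2 0;0 0 -4.3 0 0;0 0 -4.3 0 0;0 0 0 0.4 0;0 0 0 0.3 0;0 0 0 0 0;0 0 0 0 0")

```text
time_s: 5.1
ee_pos: [0.5327, -0.201, 0.0884]
tool_rot: [0.0, 1.0, -0.023, -0.0]
ft_force: [0.2, -0.4, -0.3]
grip_width: 0.0004
finger_force: 0.0
```

send_rows(targets="0 0 0 0.1 0;0 0 0 0.05 0;0 0 0 0 0;0 0 0 0 0")

```text
time_s: 5.5
ee_pos: [0.5329, -0.2, 0.0869]
tool_rot: [-0.0, 1.0, -0.022, -0.0]
ft_force: [-0.0, 0.2, 1.2]
grip_width: 0.0005
finger_force: 0.0
```

send_rows(targets="0 0 0 0.1 0;0 0 0 0 0;0 0 0 0 0")

```text
time_s: 5.8
ee_pos: [0.533, -0.1998, 0.0859]
tool_rot: [-0.0, 1.0, -0.022, -0.0]
ft_force: [-0.1, 0.3, 0.1]
grip_width: 0.0005
finger_force: 0.0
```

send_rows(targets="0 0 0 0.1 0;0 0 0 0 0;0 0 0 0 0")

```text
time_s: 6.1
ee_pos: [0.5329, -0.1998, 0.0849]
tool_rot: [-0.0, 1.0, -0.022, -0.0]
ft_force: [-0.8, 0.4, 0.0]
grip_width: 0.0006
finger_force: 0.0
```

send_rows(targets="0 0 0 0.1 0;0 0 0 0 0;0 0 0 0 0")

```text
time_s: 6.4
ee_pos: [0.533, -0.1998, 0.0839]
tool_rot: [-0.0, 1.0, -0.022, -0.0]
ft_force: [-0.6, 0.9, 0.3]
grip_width: 0.0004
finger_force: 0.0
```

send_rows(targets="0 0 0 0.1 0;0 0 0 0 0;0 0 0 0 0")

```text
time_s: 6.7
ee_pos: [0.533, -0.1999, 0.083]
tool_rot: [-0.0, 1.0, -0.022, 0.0]
ft_force: [-0.2, -0.3, 2.0]
grip_width: 0.0005
finger_force: 0.7
```

send_rows(targets="0 0 0 0.1 0;0 0 0 0 0;0 0 0 0 0")

```text
time_s: 7.0
ee_pos: [0.533, -0.1999, 0.0821]
tool_rot: [0.0, 1.0, -0.022, 0.0]
ft_force: [-1.6, 0.4, 5.4]
grip_width: 0.0007
finger_force: 2.8
```

Also stiff: it goes from 2 N to 5.4 N within 0.9 mm, so it is shut. Next lid.

send_rows(targets="0 0 0 -1.0 0;0 0 0 -0.4 0;0 0 -4.3 0 0;0 0 -4.3 0 0;0 0 0 0.4 0;0 0 0 0.3 0;0 0 0 0 0;0 0 0 0 0")

```text
time_s: 7.8
ee_pos: [0.5366, -0.1151, 0.0889]
tool_rot: [0.0, 1.0, -0.023, -0.0]
ft_force: [1.0, 0.1, -0.7]
grip_width: 0.0
finger_force: 0.0
```

send_rows(targets="0 0 0 0.1 0;0 0 0 0.05 0;0 0 0 0 0;0 0 0 0 0")

```text
time_s: 8.2
ee_pos: [0.5367, -0.114, 0.0874]
tool_rot: [-0.0, 1.0, -0.022, -0.0]
ft_force: [0.7, -0.1, 0.8]
grip_width: 0.0003
finger_force: 0.0
```

send_rows(targets="0 0 0 0.1 0;0 0 0 0 0;0 0 0 0 0")

```text
time_s: 8.5
ee_pos: [0.5368, -0.1139, 0.0865]
tool_rot: [0.0, 1.0, -0.022, 0.0]
ft_force: [0.4, -0.3, 1.2]
grip_width: 0.0003
finger_force: 0.8
```

send_rows(targets="0 0 0 0.1 0;0 0 0 0 0;0 0 0 0 0")

```text
time_s: 8.8
ee_pos: [0.5368, -0.114, 0.0856]
tool_rot: [0.0, 1.0, -0.022, 0.0]
ft_force: [-1.6, 0.0, 5.2]
grip_width: 0.0003
finger_force: 2.9
```

send_rows(targets="0 0 0 0.05 0;0 0 0 0 0;0 0 0 0 0")

```text
time_s: 9.1
ee_pos: [0.5369, -0.114, 0.0852]
tool_rot: [0.0, 1.0, -0.022, 0.0]
ft_force: [-1.9, 0.4, 7.8]
grip_width: 0.0005
finger_force: 3.8
```

Shut as well. The last lid should be the loose one, and I'll feel it to make sure.

send_rows(targets="0 0 0 -1.0 0;0 0 0 -0.2 0;0 0 -4.3 0 0;0 0 -4.3 0 0;0 0 0 0.4 0;0 0 0 0.2 0;0 0 0 0 0;0 0 0 0 0")

```text
time_s: 9.9
ee_pos: [0.5405, -0.0292, 0.091]
tool_rot: [0.0, 1.0, -0.023, -0.0]
ft_force: [0.7, -0.0, 0.6]
grip_width: 0.0004
finger_force: 0.0
```

send_rows(targets="0 0 0 0.1 0;0 0 0 0.1 0;0 0 0 0.1 0;0 0 0 0 0;0 0 0 0 0")

```text
time_s: 10.4
ee_pos: [0.5405, -0.028, 0.0879]
tool_rot: [-0.0, 1.0, -0.022, -0.0]
ft_force: [0.1, -0.9, 0.6]
grip_width: 0.0002
finger_force: 0.0
```

send_rows(targets="0 0 0 0.1 0;0 0 0 0 0;0 0 0 0 0")

```text
time_s: 10.7
ee_pos: [0.5405, -0.028, 0.0869]
tool_rot: [-0.0, 1.0, -0.022, -0.0]
ft_force: [-0.9, 0.0, -0.9]
grip_width: 0.0007
finger_force: 0.0
```

send_rows(targets="0 0 0 0.1 0;0 0 0 0 0;0 0 0 0 0")

```text
time_s: 11.0
ee_pos: [0.5405, -0.028, 0.0859]
tool_rot: [-0.0, 1.0, -0.022, -0.0]
ft_force: [0.3, -0.1, -0.3]
grip_width: 0.0003
finger_force: 0.0
```

send_rows(targets="0 0 0 0.1 0;0 0 0 0 0;0 0 0 0 0")

```text
time_s: 11.3
ee_pos: [0.5405, -0.028, 0.0849]
tool_rot: [-0.0, 1.0, -0.022, -0.0]
ft_force: [-0.7, 0.7, 0.8]
grip_width: 0.0006
finger_force: 0.0
```

send_rows(targets="0 0 0 0.1 0;0 0 0 0 0;0 0 0 0 0")

```text
time_s: 11.6
ee_pos: [0.5406, -0.028, 0.084]
tool_rot: [-0.0, 1.0, -0.022, -0.0]
ft_force: [0.4, -0.6, 0.9]
grip_width: 0.0005
finger_force: 0.3
```

send_rows(targets="0 0 0 0.1 0;0 0 0 0 0;0 0 0 0 0")

```text
time_s: 11.9
ee_pos: [0.5405, -0.028, 0.0829]
tool_rot: [-0.0, 1.0, -0.022, -0.0]
ft_force: [-0.7, -0.1, 1.2]
grip_width: 0.0005
finger_force: 0.7
```

send_rows(targets="0 0 0 0.1 0;0 0 0 0 0;0 0 0 0 0")

```text
time_s: 12.2
ee_pos: [0.5405, -0.028, 0.0819]
tool_rot: [-0.0, 1.0, -0.022, -0.0]
ft_force: [-0.9, -0.4, 1.5]
grip_width: 0.0001
finger_force: 1.0
```

send_rows(targets="0 0 0 0.1 0;0 0 0 0 0;0 0 0 0 0")

```text
time_s: 12.5
ee_pos: [0.5405, -0.028, 0.081]
tool_rot: [-0.0, 1.0, -0.022, -0.0]
ft_force: [-2.9, 0.1, 4.0]
grip_width: 0.0006
finger_force: 2.6
```

This lid gives: about 1.2 N over 3 mm, then it reaches its tilt stop. It is the loose one. I'll lift, go to its middle and push it home.

send_rows(targets="0 0 0 -0.8 0;0 0 0 -0.5 0;0 1.5 -0.1 0 0;0 1.4 0 0 0;0 0 0 0.4 0;0 0 0 0.3 0;0 0 0 0 0;0 0 0 0 0")

```text
time_s: 13.3
ee_pos: [0.569, -0.0283, 0.0869]
tool_rot: [-0.0, 1.0, -0.022, -0.0]
ft_force: [0.2, -0.8, -0.5]
grip_width: 0.001
finger_force: 0.0
```

send_rows(targets="0 0 0 0.1 0;0 0 0 0.1 0;0 0 0 0 0;0 0 0 0 0")

```text
time_s: 13.7
ee_pos: [0.5695, -0.0283, 0.085]
tool_rot: [-0.0, 1.0, -0.022, -0.0]
ft_force: [-0.4, -0.4, 0.0]
grip_width: 0.0001
finger_force: 0.0
```

send_rows(targets="0 0 0 0.1 0;0 0 0 0.05 0;0 0 0 0 0;0 0 0 0 0")

```text
time_s: 14.1
ee_pos: [0.5697, -0.0283, 0.0838]
tool_rot: [-0.0, 1.0, -0.022, 0.0]
ft_force: [-1.7, -0.1, 6.2]
grip_width: 0.0007
finger_force: 3.6
```

send_rows(targets="0 0 0 0.1 0;0 0 0 0.1 0;0 0 0 0 0;0 0 0 0 0")

```text
time_s: 14.5
ee_pos: [0.5697, -0.0283, 0.0818]
tool_rot: [0.0, 1.0, -0.022, 0.0]
ft_force: [-2.1, 0.0, 6.2]
grip_width: 0.0001
finger_force: 3.5
```

send_rows(targets="0 0 0 0.1 0;0 0 0 0 0;0 0 0 0 0")

```text
time_s: 14.8
ee_pos: [0.5697, -0.0282, 0.0809]
tool_rot: [-0.0, 1.0, -0.022, 0.0]
ft_force: [-1.8, -0.1, 7.7]
grip_width: 0.0005
finger_force: 3.7
```

send_rows(targets="0 0 0 0.1 0;0 0 0 0 0;0 0 0 0 0")

```text
time_s: 15.1
ee_pos: [0.5697, -0.0283, 0.0799]
tool_rot: [0.0, 1.0, -0.022, 0.0]
ft_force: [-3.3, -0.3, 7.1]
grip_width: 0.0004
finger_force: 3.7
```

send_rows(targets="0 0 0 0.1 0;0 0 0 0 0;0 0 0 0 0")

```text
time_s: 15.4
ee_pos: [0.5698, -0.0283, 0.0792]
tool_rot: [0.0, 1.0, -0.022, 0.0]
ft_force: [-4.9, 0.0, 13.9]
grip_width: 0.0005
finger_force: 7.0
```

send_rows(targets="0 0 0 0.1 0;0 0 0 0 0;0 0 0 0 0")

```text
time_s: 15.7
ee_pos: [0.5698, -0.0283, 0.0789]
tool_rot: [0.0, 1.0, -0.022, 0.0]
ft_force: [-10.8, -0.0, 26.9]
grip_width: 0.0002
finger_force: 13.7
```

It hit a hard stop about 5.5 mm down, at 27 N. I'll lift and touch the front edge lightly to check that it stays down and is firm.

send_rows(targets="0 0 0 -1 0;0 0 0 -0.3 0;0 -1.5 0 0 0;0 -1.4 0 0 0;0 0 0 0.5 0;0 0 0 0.2 0;0 0 0 0 0;0 0 0 0 0")

```text
time_s: 16.5
ee_pos: [0.541, -0.027, 0.0833]
tool_rot: [-0.0, 1.0, -0.022, -0.0]
ft_force: [-1.3, 0.5, -0.4]
grip_width: 0.0005
finger_force: 0.0
```

send_rows(targets="0 0 0 0.1 0;0 0 0 0.1 0;0 0 0 0.1 0;0 0 0 0 0;0 0 0 0 0")

```text
time_s: 17.0
ee_pos: [0.5406, -0.027, 0.0804]
tool_rot: [-0.0, 1.0, -0.022, -0.0]
ft_force: [0.5, -0.2, 0.3]
grip_width: 0.0004
finger_force: 0.0
```

send_rows(targets="0 0 0 0.1 0;0 0 0 0.1 0;0 0 0 0 0;0 0 0 0 0")

```text
time_s: 17.4
ee_pos: [0.5407, -0.027, 0.079]
tool_rot: [0.0, 1.0, -0.022, 0.0]
ft_force: [-3.4, 0.1, 12.1]
grip_width: 0.0005
finger_force: 6.1
```

The lid stays about 5 mm down and is now stiff at its edge. I'll retreat, take one look and hand in.

send_rows(targets="0 0 0 -2 0;0 0 0 -4 0;0 0 0 -4 0;0 -3 0 -2 0;0 -4 0 0 0;0 -4 0 0 0;0 0 0 0 0;0 0 0 0 0")

```text
time_s: 18.2
ee_pos: [0.4307, -0.0222, 0.199]
tool_rot: [0.0, 1.0, -0.022, 0.001]
ft_force: [0.5, 0.3, 0.1]
grip_width: 0.0005
finger_force: 0.0
```

```bash
python3 - <<'E'
from plant import robot, vision
import cv2
cv2.imwrite("pics/end.png",cv2.resize(vision.capture("scene")[120:300,240:420,::-1],None,fx=3,fy=3,interpolation=cv2.INTER_CUBIC))
print(robot.get_state()["ft_force"])
E
```

```text
[ 0.92816994 -0.57201101  0.52327835]
```

View pics/end.png

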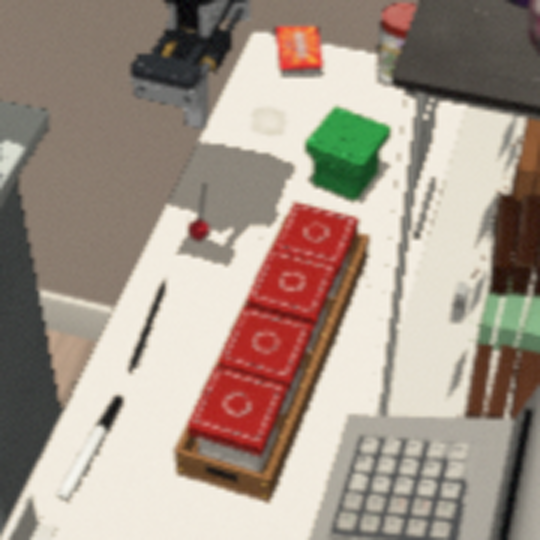

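The four lids sit level, with the far one at (316,232) now down. The gripper is clear at (180,80) and the bystanders are where they were.

```bash
python3 -c "
from plant import robot
print(robot.job_done())"
```

```text
the job is handed in; nothing more can be done
None
```

The loose lid was the one at the far left end of the row; I pushed it about 5 mm down to its hard stop (27 N at the stop), it stayed down and firm when I rechecked its edge, and the three shut lids were pressed with no more than about 8 N.

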